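Pack the tall capacitors into the divided crate

TASK

Pack the two tall capacitor cans from the bench into the two empty cells of the grey divided crate, one per cell, standing upright on the cell floor. Set them down rather than dropping them, keep them upright, and leave the short can that is already in the crate in its cell.

Things in the scene. Friction and masses are not known exactly. Their poses are not given: they have to be found in the camera images.
- tall_1_center (a point): One of two alike tall capacitors on the bench: upright aluminium can, 46 mm diameter, 110 mm tall, about 250 g; black disc and two 5 mm screw posts on top. Point: on its axis half-way up, 55 mm above its underside; z up along the can, yaw free. Other cans near it, at least 35 mm off wall to wall, are equally thick but only 60 mm tall: not wanted.
- tall_2_center (a point): One of two alike tall capacitors on the bench: upright aluminium can, 46 mm diameter, 110 mm tall, about 250 g; black disc and two 5 mm screw posts on top. Point: on its axis half-way up, 55 mm above its underside; z up along the can, yaw free. Other cans near it, at least 35 mm off wall to wall, are equally thick but only 60 mm tall: not wanted.
- crate: Grey open crate, fixed to the bench: a row of three cells along its y axis. 88 mm (x) by 252 (y), 40 high, plus 8 mm grip lips at the ends. Origin: centre of its underside, z up. Cell centres at x = 0, y = -82, 0, +82 mm; each 76 x 76 inside, walls 6 thick, all 40 high; floor 6 above the origin (soft pale disc in empty cells). Fingers closing along its x on a can's upper half clear walls and neighbours.
- packed_center (a point): The short capacitor already packed: aluminium can, 46 mm diameter, 60 mm tall, standing near the centre of one of the three cells; that cell is taken, the other two are empty. Point: on its axis half-way up, 30 mm above its underside; z up, yaw free.
There are look-alikes about, which are no part of the job. Leave any purple look-alike of the part that bears tall_2_center alone.

How it is judged:
By the outcome, as a careful person would: the job done as asked, in the order asked, and still so for the second after the job is handed in, with the robot touching nothing.
It also fails if it takes over 61 s, if anything falls off the work surface, if the arm or the gripper's body presses on something with over 40 N, if the wrist force passes 120 N, or if a joint passes its speed limit or range.

ROBOT

A 6-joint arm with a two-finger parallel gripper is mounted at the origin on the work surface. World frame = base frame: x ahead of the robot, y to its left, z up, the work surface at z = 0. Lengths are in m, angles in degrees, forces in N, time in s.
With the tool pointing down it reaches from about 0.3 to 0.75 m from the base axis. Payload 8.5 kg.
Tool frame: the origin (TCP) lies on the centre line of the jaws, within the pads' length; the fingertips stand env.tcp_to_tips ahead of it and the grasp point (between the pads) lies 8 mm behind it (env.tcp_to_tips is the distance from the TCP to the fingertips, in m); z points along the fingers, y is the direction in which the jaws open and shut (so a half turn about z gives the same grasp; the last joint's range is limited). The gripper opens to 85 mm and grips with 20 to 120 N. Pads are 22 mm wide; open, the fingers measure 114 mm over their backs; the gripper's body (76 mm by 85 mm) begins 54 mm behind the grasp point. The pads swing forward as they close: fully open they stand 13 mm farther back than shut.
Start: joints at [50.804, 21.807, 74.336, -0, 83.858, -12.336], TCP at [0.248, 0.491, 0.242] pointing down, gripper open.
Joint ranges: [-178.18, 178.18], [-50.72, 133.34], [12.68, 142.11], [-81.47, 261.47], [9.98, 163.14], [-165.26, 165.26]. Speed limits (degrees/s): [136.94, 136.94, 180, 180, 180, 180].

INTERFACE

Orientations are given as a 3x3 rotation matrix whose columns are the frame's x, y, z axes.
In Python, from rig import env gives the robot as it stands. The module is installed in compiled form; this text tells all that it offers.
- The arm moves only by the tool carry_out, never from a script. Its argument "rows" is a list of rows, each an object of numbers: "tx", "ty", "tz": the shift along the tool's x, y, z in cm; "yaw": the turn about the tool's z in rad. In form: [{"tx": .., "ty": .., "tz": .., "yaw": ..}, ...]. A call has 1 to 12 rows; each row shifts and turns the pose as measured when the row begins, along the tool's axes as they then stand; what a row does not reach is not made up. A row lasts 1/10 s, in which the tool goes at most 50 mm and 8.59 degrees, less where a joint would pass 70% of its speed; a pose out of reach is approached as far as the arm can. A call is refused whole if a number of a shift passes 5 or a number of a turn 0.15, either way. A call with a gripper value outside its range is refused whole. "jaw" is the closure, from -1 (fully open) to 1 (shut), set as the call begins (left out, the last holds). The fingers move at their own pace and stop on an object; "squeeze" is the grip in N (left out, the last holds). Time passes only in rows, so rows that do not move let the fingers close. It gives the time, the measured TCP pose, the force and the opening at its end, in the units of the state.
- env.observe(): the state, without advancing time (a new reading comes with each control period).
- env.get_image(name): name is "scene" or "side" or "wrist"; returns the picture (384x512x3 uint8, red, green, blue); there is no depth.
- env.camera_params(name): a dict with "vertical_fov" (degrees; the focal length in pixels is half the picture's height over the tangent of half this angle, whatever the lens; pixels are square), "cx", "cy" (the principal point, pixels), "view" (4x4, takes a point from world to camera coordinates). Camera axes: x right, y up, looking along -z (the intrinsics and any distortion apply to the point x, -y, -z); pixel columns grow to the right and rows downward; lengths in m; the calibration is good to about 2 mm. A picture is of the moment at which its call begins: read the wrist's pose just before it. camera_params takes no time and is no camera call; for the wrist camera it gives the pose at the moment of the call.
- env.close_job(): hands the job in, once; it reports no verdict.
The state is a dict: "time_s": time; "q": joint angles; "qvel": joint speeds; "joint_efforts": joint torques, N m; "position": TCP position; "tool_rot": TCP orientation; "ft_force": force on the tool from outside, world axes, zero at the start; "wrist_torque": the same for the moment, N m; "grip_width": finger opening in m.
Only numpy, scipy, OpenCV 4.12 (cv2) and the standard library are available. Lean on these libraries where they do the work, as an engineer would, in place of code of your own. Each camera call takes 0.05 s, during which the arm holds its last target. There are 200 camera calls.

## Working session

There is one attempt and no reset: what is moved stays moved. The work goes in short steps, Python scripts to look and compute and a tool call to move; the robot and the scene stay as the last step left them, time stands still between calls to the robot, and variables do not carry over. Pictures are saved under pics/ and viewed, about 8 in all and at most 12, crops included, and the job is handed in when it is done.

Besides the shell and the picture viewer there is one more tool, called after "Emit:" as name(argument=value, ...) on one line, values as JSON. carry_out: Moves the arm, as the interface text tells. Its arguments: {"type":"object","properties":{"rows":{"type":"array","items":{"type":"object","properties":{"tx":{"type":"number"},"ty":{"type":"number"},"tz":{"type":"number"},"yaw":{"type":"number"}}}},"jaw":{"type":"number"},"squeeze":{"type":"number"}},"required":["rows"]}

```bash
mkdir -p pics
python3 - <<'E'
from rig import env
import cv2
o=env.observe();print(o['time_s'],o['position'],o['tool_rot'],env.tcp_to_tips,o['grip_width'])
for n in("scene","side","wrist"):
    p=env.camera_params(n);print(n,p);cv2.imwrite(f"pics/{n}0.png",env.get_image(n)[:,:,::-1])
a=cv2.imread("pics/scene0.png");b=cv2.imread("pics/side0.png")
cv2.imwrite("pics/a.png",cv2.resize(a,(800,600)));cv2.imwrite("pics/b.png",cv2.resize(b,(800,600)))
E
```

```text
0.0 [0.24835483 0.49044681 0.24171731] [[-8.92095305e-01  4.51846455e-01 -8.64920651e-04]
 [ 4.51847201e-01  8.92094657e-01 -1.10914140e-03]
 [ 2.70429481e-04 -1.38027181e-03 -9.99999011e-01]] 0.011 0.08553599210530516
scene {'vertical_fov': 56.38490538842447, 'cx': 252.77386503427854, 'cy': 192.87974347303148, 'view': array([[ 0.73704276,  0.67549687, -0.02172452, -0.34427537],
       [-0.36312757,  0.42291373,  0.8302303 ,  0.11029598],
       [ 0.57000557, -0.60402645,  0.55699704, -1.20939925],
       [ 0.        ,  0.        ,  0.        ,  1.        ]])}
side {'vertical_fov': 55.45281435311886, 'cx': 249.19811726317585, 'cy': 194.91521764853698, 'view': array([[ 0.86885346, -0.49485417,  0.01459517, -0.41745668],
       [ 0.32045031,  0.58462212,  0.7453379 , -0.22199843],
       [-0.37736622, -0.64291238,  0.66652712, -0.79525668],
       [ 0.        ,  0.        ,  0.        ,  1.        ]])}
wrist {'vertical_fov': 58.91348906894454, 'cx': 256.4135437262897, 'cy': 186.70990867984594, 'view': array([[ 0.45153079,  0.89225341, -0.00194906, -0.54977056],
       [-0.85679381,  0.43297444, -0.28006695,  0.0365052 ],
       [-0.2490468 ,  0.12812879,  0.95997849, -0.37935599],
       [ 0.        ,  0.        ,  0.        ,  1.        ]])}
```

View pics/a.png

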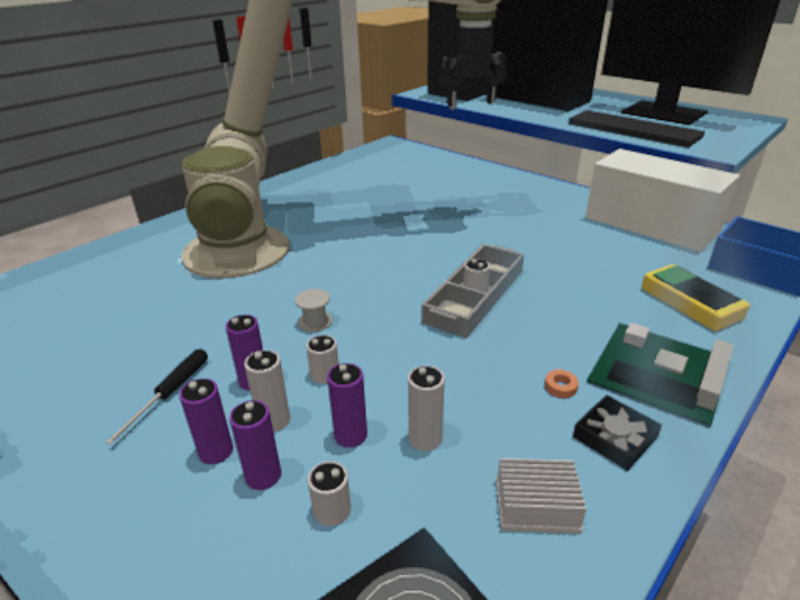

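View pics/b.png

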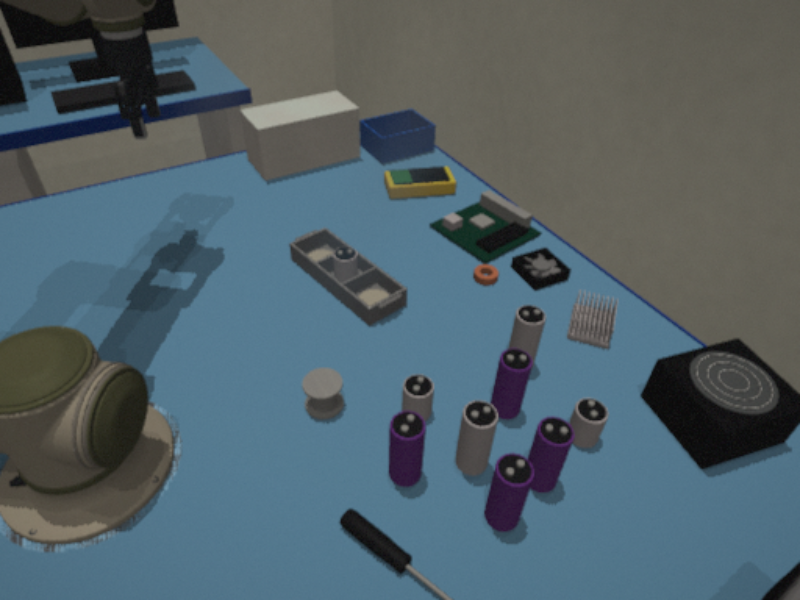

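The pictures show these pixels, at 800x600:
- **Plain tall cans:** scene tops at (264,360) and (426,376); side tops at (479,413) and (529,315).
- **Could be mistaken for them:** purple tall cans at scene (243,323), (200,388), (252,412) and (346,373), plain short cans at (321,343) and (329,476), and a spool at (313,300).
- **Crate:** around scene (475,285). The middle cell holds the short can at (477,266), and the end cells are empty.

Next is one close crop, with positions worked out from both cameras.

```bash
cat > h.py <<'E'
import numpy as np
from rig import env
def cam(n):
    p=env.camera_params(n);f=192/np.tan(np.radians(p['vertical_fov']/2));return p,f
def ray(p,f,u,v):
    V=p['view'];R=V[:3,:3];d=R.T@np.array([(u-p['cx'])/f,-(v-p['cy'])/f,-1]);return -R.T@V[:3,3],d
def atz(pf,u,v,z):
    c,d=ray(*pf,u,v);return c+d*(z-c[2])/d[2]
def proj(pf,P):
    p,f=pf;c=(p['view']@np.append(P,1))[:3];return p['cx']+f*c[0]/-c[2],p['cy']+f*c[1]/c[2]
E
python3 - <<'E'
from h import *
import cv2
np.set_printoptions(precision=4,suppress=True)
S,D=cam('scene'),cam('side');k=512/800
for nm,a,b,z in[('t1',(264,360),(479,413),.11),('t2',(426,376),(529,315),.11),('packed',(477,265),(345,254),.066),('short1',(321,343),(418,384),.06),('short2',(329,476),(590,409),.06),
 ('pur1',(243,323),(407,422),.11),('pur2',(200,388),(514,467),.11),('pur3',(252,412),(555,430),.11),('pur4',(346,373),(516,358),.11)]:
    print(nm,atz(S,a[0]*k,a[1]*k,z)[:2],atz(D,b[0]*k,b[1]*k,z)[:2])
a=cv2.imread('pics/scene0.png');b=cv2.imread('pics/side0.png')
A=a[150:220,262:342];B=b[140:210,180:266]
C=a[215:300,115:290]
r=lambda i,w,h:cv2.resize(i,(w,h),interpolation=cv2.INTER_CUBIC)
top=np.hstack([r(A,400,350),r(B,400,326) if 0 else cv2.copyMakeBorder(r(B,400,326),0,24,0,0,0)])
bot=cv2.copyMakeBorder(r(C,515,250),0,0,0,285,0)
cv2.imwrite('pics/c.png',np.vstack([top,bot]))
E
```

```text
t1 [ 0.4709 -0.2525] [ 0.4663 -0.2547]
t2 [ 0.6493 -0.1382] [ 0.6444 -0.1411]
packed [0.4953 0.1893] [0.491  0.1865]
short1 [ 0.4481 -0.1408] [ 0.4475 -0.1406]
short2 [ 0.6393 -0.2963] [ 0.6357 -0.2969]
pur1 [ 0.3808 -0.2225] [ 0.378  -0.2218]
pur2 [ 0.4551 -0.3368] [ 0.4553 -0.3391]
pur3 [ 0.5374 -0.3187] [ 0.5341 -0.3225]
pur4 [ 0.5701 -0.1998] [ 0.5696 -0.202 ]
```

View pics/c.png

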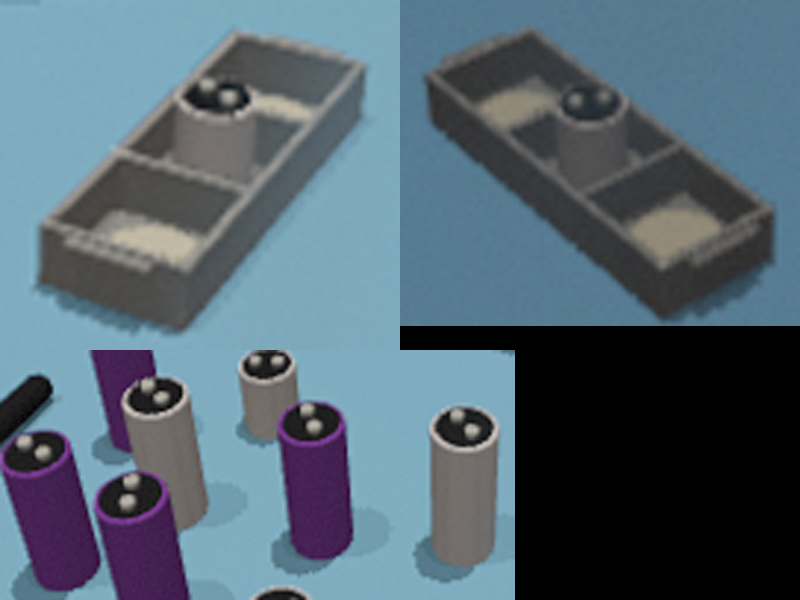

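The crop confirms the choice: the plain tall cans are in its lower half at (157,395) and (465,425), and the purple and short ones are clearly different. The crate's end cells are empty. Next I fit the crate from its rim corners and work out the first move.

```bash
cat >> h.py <<'E'
def go(x,y,z,th):
    "shift (cm, tool axes) and yaw to put TCP at x,y,z with tool y at angle th (deg, mod 180)"
    o=env.observe();R=o['tool_rot'];d=R.T@(np.array([x,y,z])-o['position'])*100
    c=np.degrees(np.arctan2(R[1,1],R[0,1]));w=-((th-c+90)%180-90)
    print('t',round(o['time_s'],2),'pos',o['position'].round(4),'th',c.round(1),'tilt',R[:2,2].round(4),'| shift',d.round(2),'yaw',np.radians(w).round(3),'w',round(o['grip_width'],4),'q6',o['q'][5].round(1) if hasattr(o['q'],'round') else o['q'][5])
E
python3 - <<'E'
from h import *
from scipy.optimize import least_squares
np.set_printoptions(precision=4,suppress=True)
S,D=cam('scene'),cam('side')
L=[(-1,-1),(1,-1),(1,1),(-1,1)]
s=[(262+x/5,150+y/5) for x,y in[(40,226),(185,262),(365,66),(235,35)]]
d=[(180+(x-400)/4.651,140+y/4.657) for x,y in[(665,265),(773,207),(533,32),(428,75)]]
def P(p,l):
    c,q=np.cos(p[2]),np.sin(p[2]);a,b=l[0]*.044,l[1]*.126;return [p[0]+c*a-q*b,p[1]+q*a+c*b,.04]
def cells(p):return [(p[0]-np.sin(p[2])*t,p[1]+np.cos(p[2])*t) for t in(-.082,.082)]
for nm,sets in(('S',[(S,s)]),('D',[(D,d)]),('both',[(S,s),(D,d)])):
    f=lambda p:np.concatenate([np.subtract(proj(c,P(p,l)),u) for c,uv in sets for l,u in zip(L,uv)])
    r=least_squares(f,[.49,.19,0]);print(nm,r.x[:2],np.degrees(r.x[2]),np.abs(r.fun).max(),np.array(cells(r.x)).ravel())
go(.469,-.2535,.2417,54)
E
```

```text
S [0.4947 0.1897] 10.71644416231542 1.8831149822635496 [0.5099 0.1091 0.4795 0.2702]
D [0.4924 0.1871] 10.840432012614162 1.5468223465728101 [0.5078 0.1065 0.477  0.2676]
both [0.4939 0.189 ] 10.78644668068108 1.9847497055351937 [0.5093 0.1085 0.4786 0.2696]
t 0.15 pos [0.2484 0.4905 0.2419] th 63.1 tilt [-0.0007 -0.0009] | shift [-53.3  -56.4    0.06] yaw 0.16 w 0.0857 q6 -12.3
```

Emit:
carry_out(rows=[{"tx": -3.3,"ty": -3.5},{"tx": -3.3,"ty": -3.5},{"tx": -3.3,"ty": -3.5},{"tx": -3.3,"ty": -3.5},{"tx": -3.3,"ty": -3.5},{"tx": -3.3,"ty": -3.5},{"tx": -3.3,"ty": -3.5},{"tx": -3.3,"ty": -3.5},{"tx": -3.3,"ty": -3.5},{"tx": -3.3,"ty": -3.5},{"tx": -3.3,"ty": -3.5},{"tx": -3.3,"ty": -3.5}], jaw=-1, squeeze=50)

```text
validation failed for argument at $.ro...
```

```bash
python3 -c "
from h import *
go(.469,-.2535,.2417,54)"
```

```text
t 0.15 pos [0.2484 0.4905 0.2419] th 63.1 tilt [-0.0007 -0.0009] | shift [-53.3  -56.4    0.06] yaw 0.16 w 0.0857 q6 -12.3
```

The call was refused and nothing moved. I'll resend it with all four keys in each row.

Emit:
carry_out(rows=[{"tx": -3.3,"ty": -3.5,"tz": 0,"yaw": 0},{"tx": -3.3,"ty": -3.5,"tz": 0,"yaw": 0},{"tx": -3.3,"ty": -3.5,"tz": 0,"yaw": 0},{"tx": -3.3,"ty": -3.5,"tz": 0,"yaw": 0},{"tx": -3.3,"ty": -3.5,"tz": 0,"yaw": 0},{"tx": -3.3,"ty": -3.5,"tz": 0,"yaw": 0},{"tx": -3.3,"ty": -3.5,"tz": 0,"yaw": 0},{"tx": -3.3,"ty": -3.5,"tz": 0,"yaw": 0},{"tx": -3.3,"ty": -3.5,"tz": 0,"yaw": 0},{"tx": -3.3,"ty": -3.5,"tz": 0,"yaw": 0},{"tx": -3.3,"ty": -3.5,"tz": 0,"yaw": 0},{"tx": -3.3,"ty": -3.5,"tz": 0,"yaw": 0}], jaw=-1, squeeze=50)

```text
time_s: 1.35
position: [0.4151, -0.0791, 0.2406]
tool_rot: [[-0.896, 0.443, -0.0], [0.443, 0.896, -0.001], [-0.0, -0.001, -1.0]]
ft_force: [0.4, 0.2, 0.3]
grip_width: 0.0856
```

```bash
python3 -c "
from h import *
go(.469,-.2535,.2417,54)"
```

```text
t 1.35 pos [ 0.4151 -0.0791  0.2406] th 63.7 tilt [-0.0003 -0.0014] | shift [-12.56 -13.24  -0.09] yaw 0.169 w 0.0856 q6 -90.6
```

Tracking is good. Four more rows bring it over the can, then I take a wrist picture.

Emit:
carry_out(rows=[{"tx": -3.3,"ty": -3.5,"tz": 0,"yaw": 0},{"tx": -3.3,"ty": -3.5,"tz": 0,"yaw": 0},{"tx": -3.0,"ty": -3.2,"tz": 0,"yaw": 0},{"tx": -2.0,"ty": -2.1,"tz": 0,"yaw": 0},{"tx": 0,"ty": 0,"tz": 0,"yaw": 0.09},{"tx": 0,"ty": 0,"tz": 0,"yaw": 0.08},{"tx": 0,"ty": 0,"tz": 0,"yaw": 0}])

```text
time_s: 2.05
position: [0.4648, -0.2549, 0.2378]
tool_rot: [[-0.8, 0.6, -0.003], [0.6, 0.8, 0.001], [0.003, -0.001, -1.0]]
ft_force: [-0.5, -0.2, 0.3]
grip_width: 0.0859
```

Run:
```python
from h import *
import cv2
go(.469,-.2535,.2417,54)
W=cam('wrist');im=env.get_image('wrist')[:,:,::-1].copy()
for P in([.471,-.2525,.11],[.466,-.2547,.11]):
    u=proj(W,P);print(u);cv2.circle(im,(int(u[0]),int(u[1])),2,(0,0,255),-1)
np.save('W1.npy',W[0]['view']);cv2.imwrite('pics/w1.png',im)
```

```text
t 2.05 pos [ 0.4648 -0.2549  0.2378] th 53.1 tilt [-0.003   0.0006] | shift [-0.25  0.36 -0.39] yaw -0.016 w 0.0859 q6 -94.6
(np.float64(263.22972939853594), np.float64(186.14575376387384))
(np.float64(257.2389217411167), np.float64(182.8905825973112))
```

View pics/w1.png

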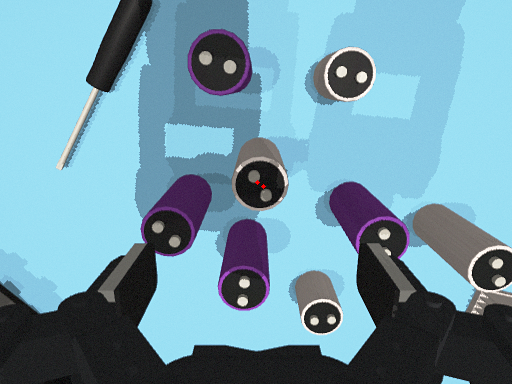

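The wrist picture shows the can's top disc at about (260,185), between the two predicted points, so t1 is at (0.4685, -0.2537). The fingers have clear gaps on both sides of the can. Next I go down and grip.

Emit:
carry_out(rows=[{"tx": -0.2,"ty": 0.3,"tz": 2.0,"yaw": -0.01},{"tx": 0,"ty": 0,"tz": 3.6,"yaw": 0},{"tx": 0,"ty": 0,"tz": 3.6,"yaw": 0},{"tx": 0,"ty": 0,"tz": 3.0,"yaw": 0},{"tx": 0,"ty": 0,"tz": 2.0,"yaw": 0},{"tx": 0,"ty": 0,"tz": 1.2,"yaw": 0},{"tx": 0,"ty": 0,"tz": 0.5,"yaw": 0},{"tx": 0,"ty": 0,"tz": 0,"yaw": 0}])

```text
time_s: 2.9
position: [0.4687, -0.2513, 0.0749]
tool_rot: [[-0.82, 0.573, 0.0], [0.573, 0.82, -0.002], [-0.001, -0.001, -1.0]]
ft_force: [0.3, 0.6, -0.0]
grip_width: 0.0856
```

```bash
python3 -c "
from h import *
go(.4685,-.2537,.074,54);print(env.observe()['ft_force'])"
```

```text
t 2.9 pos [ 0.4687 -0.2513  0.0749] th 55.1 tilt [ 0.     -0.0017] | shift [-0.12 -0.21  0.09] yaw 0.018 w 0.0856 q6 -95.9
[ 0.32683161  0.64000647 -0.00305893]
```

Emit:
carry_out(rows=[{"tx": -0.1,"ty": -0.2,"tz": 0,"yaw": 0.0},{"tx": 0,"ty": 0,"tz": 0,"yaw": 0}])

```text
time_s: 3.1
position: [0.4689, -0.2539, 0.0763]
tool_rot: [[-0.821, 0.571, 0.002], [0.571, 0.821, -0.003], [-0.003, -0.002, -1.0]]
ft_force: [-0.1, 1.0, 0.6]
grip_width: 0.0854
```

Emit:
carry_out(rows=[{"tx": 0,"ty": 0,"tz": 0,"yaw": 0},{"tx": 0,"ty": 0,"tz": 0,"yaw": 0},{"tx": 0,"ty": 0,"tz": 0,"yaw": 0},{"tx": 0,"ty": 0,"tz": 0,"yaw": 0},{"tx": 0,"ty": 0,"tz": 0,"yaw": 0},{"tx": 0,"ty": 0,"tz": 0,"yaw": 0},{"tx": 0,"ty": 0,"tz": 0,"yaw": 0},{"tx": 0,"ty": 0,"tz": 0,"yaw": 0}], jaw=1, squeeze=50)

```text
time_s: 3.9
position: [0.4695, -0.2545, 0.078]
tool_rot: [[-0.821, 0.571, 0.004], [0.571, 0.821, -0.006], [-0.007, -0.002, -1.0]]
ft_force: [0.5, -0.3, -0.5]
grip_width: 0.0447
```

```bash
python3 -c "
from h import *
go(.4685,-.2537,.074,54);print(env.observe()['ft_force'])"
```

```text
t 3.9 pos [ 0.4695 -0.2545  0.078 ] th 55.2 tilt [ 0.0044 -0.0055] | shift [0.13 0.01 0.4 ] yaw 0.021 w 0.0447 q6 -96.3
[ 0.52722884 -0.27191788 -0.52113733]
```

Gripped: the opening is 44.7 mm on a 46 mm can. Now I lift.

Emit:
carry_out(rows=[{"tx": 0,"ty": 0,"tz": -1.0,"yaw": 0},{"tx": 0,"ty": 0,"tz": -2.5,"yaw": 0},{"tx": 0,"ty": 0,"tz": -3.5,"yaw": 0},{"tx": 0,"ty": 0,"tz": -3.5,"yaw": 0},{"tx": 0,"ty": 0,"tz": -2.5,"yaw": 0},{"tx": 0,"ty": 0,"tz": -1,"yaw": 0}])

```text
time_s: 4.5
position: [0.4673, -0.2522, 0.2231]
tool_rot: [[-0.821, 0.571, -0.002], [0.571, 0.821, 0.0], [0.002, -0.001, -1.0]]
ft_force: [0.7, -0.2, -3.9]
grip_width: 0.0449
```

```bash
python3 -c "
from h import *
go(.4786,.2696,.21,10.8);print(env.observe()['ft_force'])"
```

```text
t 4.5 pos [ 0.4673 -0.2522  0.2231] th 55.2 tilt [-0.0023  0.0003] | shift [28.85 43.49  1.32] yaw 0.775 w 0.0449 q6 -96.3
[ 0.72241872 -0.23036778 -3.93789341]
```

Emit:
carry_out(rows=[{"tx": 1.0,"ty": 1.5,"tz": 0,"yaw": 0},{"tx": 2.2,"ty": 3.3,"tz": 0,"yaw": 0},{"tx": 2.5,"ty": 3.8,"tz": 0,"yaw": 0},{"tx": 2.5,"ty": 3.8,"tz": 0,"yaw": 0},{"tx": 2.5,"ty": 3.8,"tz": 0,"yaw": 0},{"tx": 2.5,"ty": 3.8,"tz": 0,"yaw": 0},{"tx": 2.5,"ty": 3.8,"tz": 0,"yaw": 0},{"tx": 2.5,"ty": 3.8,"tz": 0,"yaw": 0},{"tx": 2.5,"ty": 3.8,"tz": 0,"yaw": 0},{"tx": 2.5,"ty": 3.8,"tz": 0,"yaw": 0},{"tx": 2.5,"ty": 3.8,"tz": 0,"yaw": 0},{"tx": 2.0,"ty": 3.0,"tz": 0,"yaw": 0}])

```text
time_s: 5.7
position: [0.4691, 0.2755, 0.2203]
tool_rot: [[-0.818, 0.575, -0.014], [0.575, 0.818, 0.001], [0.013, -0.007, -1.0]]
ft_force: [1.6, -1.1, -3.1]
grip_width: 0.0456
```

Emit:
carry_out(rows=[{"tx": 1.0,"ty": 1.5,"tz": 0,"yaw": 0},{"tx": 0,"ty": 0,"tz": 0,"yaw": 0.1},{"tx": 0,"ty": 0,"tz": 0,"yaw": 0.12},{"tx": 0,"ty": 0,"tz": 0,"yaw": 0.12},{"tx": 0,"ty": 0,"tz": 0,"yaw": 0.12},{"tx": 0,"ty": 0,"tz": 0,"yaw": 0.12},{"tx": 0,"ty": 0,"tz": 0,"yaw": 0.12},{"tx": 0,"ty": 0,"tz": 0,"yaw": 0.08},{"tx": 0,"ty": 0,"tz": 0,"yaw": 0}])

```text
time_s: 6.6
position: [0.4548, 0.3041, 0.2137]
tool_rot: [[-0.16, 0.987, -0.034], [0.987, 0.16, -0.003], [0.002, -0.034, -0.999]]
ft_force: [-0.8, 0.1, -3.2]
grip_width: 0.0448
```

```bash
python3 -c "
from h import *
go(.4786,.2696,.21,10.8);print(env.observe()['ft_force'])"
```

```text
t 6.6 pos [0.4548 0.3041 0.2137] th 9.2 tilt [-0.0341 -0.0033] | shift [-3.79  1.81  0.3 ] yaw -0.028 w 0.0448 q6 11.9
[-0.7576844   0.06991874 -3.16543316]
```

Emit:
carry_out(rows=[{"tx": -1.6,"ty": 0.8,"tz": 0,"yaw": -0.01},{"tx": -1.6,"ty": 0.8,"tz": 0,"yaw": -0.01},{"tx": -0.6,"ty": 0.2,"tz": 0,"yaw": -0.01},{"tx": 0,"ty": 0,"tz": 0,"yaw": 0}])

```text
time_s: 7.0
position: [0.4759, 0.2703, 0.2115]
tool_rot: [[-0.201, 0.979, -0.039], [0.98, 0.201, -0.004], [0.004, -0.039, -0.999]]
ft_force: [-0.8, 1.9, -1.9]
grip_width: 0.0449
```

Run:
```python
from h import *
import cv2
go(.4786,.2696,.21,10.8)
W=cam('wrist');im=env.get_image('wrist')[:,:,::-1].copy()
a=np.radians(10.8);R=np.array([[np.cos(a),-np.sin(a)],[np.sin(a),np.cos(a)]])
for x,y in[(-44,-126),(44,-126),(44,126),(-44,126)]:
    u=proj(W,[*(R@[x/1e3,y/1e3]+[.4939,.189]),.04]);cv2.circle(im,(int(u[0]),int(u[1])),3,(0,0,255),-1)
s=env.get_image('scene')[:,:,::-1]
cv2.imwrite('pics/w2.png',np.hstack([cv2.resize(im,(400,300)),cv2.resize(s[110:230,230:390],(400,300))]))
```

```text
t 7.0 pos [0.4759 0.2703 0.2115] th 11.6 tilt [-0.0391 -0.0042] | shift [-0.13  0.26  0.14] yaw 0.014 w 0.0449 q6 5.3
```

View pics/w2.png

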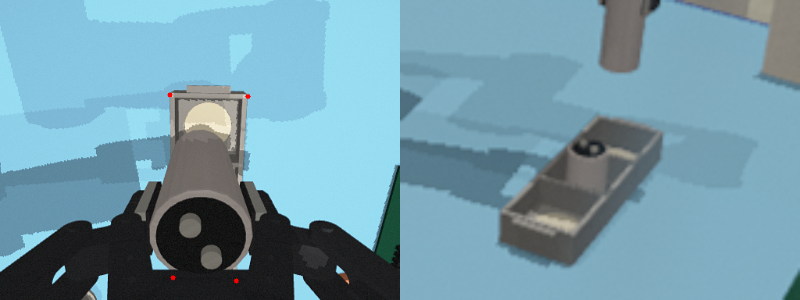

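The predicted crate corners (red dots) lie on the rim in the wrist picture, so the crate fit holds. The can hangs about 2° out of plumb, so I allow for that in the descent.

Emit:
carry_out(rows=[{"tx": -0.1,"ty": 0.5,"tz": 1.0,"yaw": 0},{"tx": -0.1,"ty": 0.5,"tz": 2.0,"yaw": 0},{"tx": 0,"ty": 0,"tz": 2.5,"yaw": 0},{"tx": 0,"ty": 0,"tz": 2.5,"yaw": 0},{"tx": 0,"ty": 0,"tz": 2.0,"yaw": 0},{"tx": 0,"ty": 0,"tz": 1.0,"yaw": 0},{"tx": 0,"ty": 0,"tz": 0.5,"yaw": 0},{"tx": 0,"ty": 0,"tz": 0,"yaw": 0}])

```text
time_s: 7.9
position: [0.4806, 0.2741, 0.0894]
tool_rot: [[-0.206, 0.978, -0.038], [0.979, 0.206, -0.003], [0.005, -0.038, -0.999]]
ft_force: [-1.5, 0.1, -2.4]
grip_width: 0.0448
```

```bash
python3 -c "
from h import *
go(.4817,.2699,.086,10.8);print(env.observe()['ft_force'])"
```

```text
t 7.9 pos [0.4806 0.2741 0.0894] th 11.9 tilt [-0.0383 -0.0031] | shift [-0.44  0.03  0.33] yaw 0.019 w 0.0448 q6 5.1
[-1.48869269  0.13367225 -2.35929879]
```

Emit:
carry_out(rows=[{"tx": -0.4,"ty": 0,"tz": 0.2,"yaw": 0},{"tx": 0,"ty": 0,"tz": 0.2,"yaw": 0},{"tx": 0,"ty": 0,"tz": 0.1,"yaw": 0}])

```text
time_s: 8.2
position: [0.4825, 0.2703, 0.086]
tool_rot: [[-0.206, 0.978, -0.034], [0.978, 0.206, -0.002], [0.005, -0.034, -0.999]]
ft_force: [-0.8, -0.1, -3.2]
grip_width: 0.0447
```

Emit:
carry_out(rows=[{"tx": 0,"ty": 0,"tz": 0.15,"yaw": 0},{"tx": 0,"ty": 0,"tz": 0.1,"yaw": 0}])

```text
time_s: 8.4
position: [0.4827, 0.2703, 0.0845]
tool_rot: [[-0.206, 0.978, -0.033], [0.978, 0.206, -0.001], [0.005, -0.032, -0.999]]
ft_force: [-3.1, -1.2, 5.6]
grip_width: 0.0448
```

Contact: +5.6 N. Now I release and back off straight up.

Emit:
carry_out(rows=[{"tx": 0,"ty": 0,"tz": 0.05,"yaw": 0},{"tx": 0,"ty": 0,"tz": 0,"yaw": 0},{"tx": 0,"ty": 0,"tz": 0,"yaw": 0},{"tx": 0,"ty": 0,"tz": 0,"yaw": 0},{"tx": 0,"ty": 0,"tz": 0,"yaw": 0},{"tx": 0,"ty": 0,"tz": 0,"yaw": 0}], jaw=-1)

```text
time_s: 9.0
position: [0.4836, 0.2707, 0.0851]
tool_rot: [[-0.206, 0.978, -0.029], [0.978, 0.206, -0.0], [0.006, -0.029, -1.0]]
ft_force: [-0.1, -0.3, -1.1]
grip_width: 0.0857
```

Emit:
carry_out(rows=[{"tx": 0,"ty": 0,"tz": -1.0,"yaw": 0},{"tx": 0,"ty": 0,"tz": -2.5,"yaw": 0},{"tx": 0,"ty": 0,"tz": -3.5,"yaw": 0},{"tx": 0,"ty": 0,"tz": -4,"yaw": 0},{"tx": 0,"ty": 0,"tz": -3,"yaw": 0},{"tx": 0,"ty": 0,"tz": -1,"yaw": 0}])

```text
time_s: 9.6
position: [0.4874, 0.2704, 0.2428]
tool_rot: [[-0.206, 0.978, -0.032], [0.978, 0.206, -0.001], [0.005, -0.032, -0.999]]
ft_force: [0.5, 0.1, -0.1]
grip_width: 0.085
```

Run:
```python
from h import *
import cv2
go(.647,-.1397,.235,118)
go(.647,-.1397,.235,11)
s=env.get_image('scene')[:,:,::-1];d=env.get_image('side')[:,:,::-1]
cv2.imwrite('pics/v3.png',np.hstack([cv2.resize(s[100:220,250:370],(400,400)),cv2.resize(d[100:220,160:280],(400,400))]))
```

```text
t 9.6 pos [0.4874 0.2704 0.2428] th 11.9 tilt [-0.032  -0.0012] | shift [-43.43   7.18   0.31] yaw 1.29 w 0.085 q6 4.7
t 9.6 pos [0.4874 0.2704 0.2428] th 11.9 tilt [-0.032  -0.0012] | shift [-43.43   7.18   0.31] yaw 0.016 w 0.085 q6 4.7
```

View pics/v3.png

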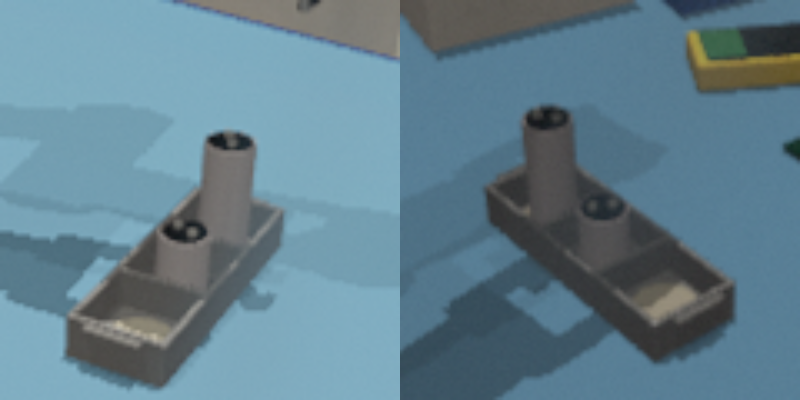

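The first can stands upright in the far cell, at scene (228,140) and side (548,120) in this picture, and the short can hasn't moved. The second can can be gripped at the present yaw: purple neighbour 4 is 26° off the jaw line.

Emit:
carry_out(rows=[{"tx": -3.6,"ty": 0.6,"tz": 0,"yaw": 0},{"tx": -3.6,"ty": 0.6,"tz": 0,"yaw": 0},{"tx": -3.6,"ty": 0.6,"tz": 0,"yaw": 0},{"tx": -3.6,"ty": 0.6,"tz": 0,"yaw": 0},{"tx": -3.6,"ty": 0.6,"tz": 0,"yaw": 0},{"tx": -3.6,"ty": 0.6,"tz": 0,"yaw": 0},{"tx": -3.6,"ty": 0.6,"tz": 0,"yaw": 0},{"tx": -3.6,"ty": 0.6,"tz": 0,"yaw": 0},{"tx": -3.6,"ty": 0.6,"tz": 0,"yaw": 0},{"tx": -3.6,"ty": 0.6,"tz": 0,"yaw": 0},{"tx": -3.6,"ty": 0.6,"tz": 0,"yaw": 0},{"tx": -2,"ty": 0.3,"tz": 0,"yaw": 0}])

```text
time_s: 10.9
position: [0.6409, -0.1347, 0.2236]
tool_rot: [[-0.212, 0.976, -0.054], [0.977, 0.212, 0.003], [0.014, -0.052, -0.999]]
ft_force: [-0.1, 0.8, 0.1]
grip_width: 0.0853
```

Emit:
carry_out(rows=[{"tx": 0,"ty": 0,"tz": 0,"yaw": 0}])

```text
time_s: 11.0
position: [0.6409, -0.1372, 0.2216]
tool_rot: [[-0.209, 0.976, -0.056], [0.978, 0.209, 0.003], [0.015, -0.054, -0.998]]
ft_force: [0.1, 0.5, -0.6]
grip_width: 0.0855
```

Run:
```python
from h import *
import cv2
go(.647,-.1397,.235,11)
W=cam('wrist');im=env.get_image('wrist')[:,:,::-1].copy()
print(W[0]['view'].tolist())
for P in([.6493,-.1382,.11],[.6444,-.1411,.11]):
    u=proj(W,P);print(u);cv2.circle(im,(int(u[0]),int(u[1])),2,(0,0,255),-1)
cv2.imwrite('pics/w4.png',im)
```

```text
t 11.0 pos [ 0.6409 -0.1372  0.2216] th 12.1 tilt [-0.0563  0.0034] | shift [-0.35  0.47 -1.37] yaw 0.019 w 0.0855 q6 -34.1
[[0.9762812339448217, 0.20948282712261715, -0.0546982393491148, -0.5850461870719061], [-0.21646354033405882, 0.939407211632683, -0.2658150229737855, 0.29466618358725516], [-0.004299761996042971, 0.27135039316946746, 0.9624710261475686, -0.3196840329233569], [0.0, 0.0, 0.0, 1.0]]
(np.float64(274.99096552743305), np.float64(193.3314274292868))
(np.float64(267.74402101180203), np.float64(195.5305258020417))
```

View pics/w4.png

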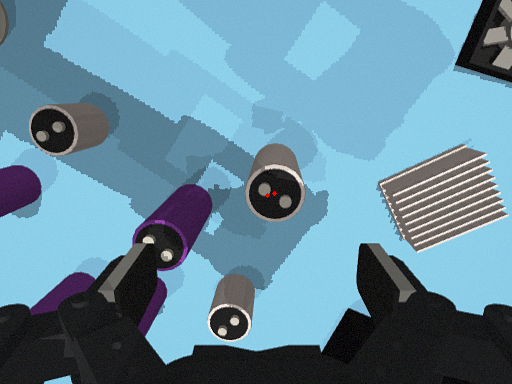

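The disc centre is at about (275,192), which puts t2 at (0.649, -0.138). The tool has picked up 3.2° of lean, apparently from tracking lag. Before gripping I'll test whether yawing back takes it out.

Emit:
carry_out(rows=[{"tx": 0,"ty": 0,"tz": 0,"yaw": -0.12},{"tx": 0,"ty": 0,"tz": 0,"yaw": -0.12},{"tx": 0,"ty": 0,"tz": 0,"yaw": -0.12},{"tx": 0,"ty": 0,"tz": 0,"yaw": -0.12}])

```text
time_s: 11.45
position: [0.6387, -0.1311, 0.2196]
tool_rot: [[-0.652, 0.756, -0.062], [0.757, 0.653, 0.007], [0.045, -0.042, -0.998]]
ft_force: [0.4, -0.5, 0.5]
grip_width: 0.0856
```

Emit:
carry_out(rows=[{"tx": 0,"ty": 0,"tz": 0,"yaw": 0},{"tx": 0,"ty": 0,"tz": 0,"yaw": 0},{"tx": 0,"ty": 0,"tz": 0,"yaw": 0},{"tx": 0,"ty": 0,"tz": 0,"yaw": 0}])

```text
time_s: 11.85
position: [0.6377, -0.1275, 0.2192]
tool_rot: [[-0.65, 0.758, -0.064], [0.759, 0.651, 0.008], [0.047, -0.043, -0.998]]
ft_force: [0.6, -0.6, -0.7]
grip_width: 0.0852
```

Yaw doesn't remove the lean, which is about world x. I'll turn the jaws to close across it (θ≈97°), so the pads lie flat on the vertical can and it stays plumb. I'll place it at that same yaw. The tips then stay above the short can, and I'll open only part way.

Emit:
carry_out(rows=[{"tx": 0,"ty": 0,"tz": 0,"yaw": -0.14},{"tx": 0,"ty": 0,"tz": 0,"yaw": -0.14},{"tx": 0,"ty": 0,"tz": 0,"yaw": -0.14},{"tx": 0,"ty": 0,"tz": 0,"yaw": -0.14},{"tx": 0,"ty": 0,"tz": 0,"yaw": -0.14},{"tx": 0,"ty": 0,"tz": 0,"yaw": -0.14},{"tx": 0,"ty": 0,"tz": 0,"yaw": -0.1},{"tx": 0,"ty": 0,"tz": 0,"yaw": 0}])

```text
time_s: 12.65
position: [0.6375, -0.127, 0.219]
tool_rot: [[-0.992, -0.105, -0.064], [-0.106, 0.994, 0.008], [0.063, 0.015, -0.998]]
ft_force: [-0.6, 0.0, -0.1]
grip_width: 0.0855
```

Run:
```python
from h import *
go(.649,-.1385,.08,97)
V=np.array([[0.9762812339448217, 0.20948282712261715, -0.0546982393491148, -0.5850461870719061], [-0.21646354033405882, 0.939407211632683, -0.2658150229737855, 0.29466618358725516], [-0.004299761996042971, 0.27135039316946746, 0.9624710261475686, -0.3196840329233569]])
p,f=cam('wrist');p=dict(p,view=np.vstack([V,[0,0,0,1]]));print(atz((p,f),275,192.5,.11))
```

```text
t 12.65 pos [ 0.6375 -0.127   0.219 ] th 96.0 tilt [-0.0639  0.008 ] | shift [-1.9  -1.47 13.79] yaw -0.017 w 0.0855 q6 -117.4
[ 0.6491615  -0.13756725  0.11      ]
```

Emit:
carry_out(rows=[{"tx": -1.0,"ty": -0.7,"tz": 0.5,"yaw": 0},{"tx": -0.9,"ty": -0.7,"tz": 1.0,"yaw": 0},{"tx": 0,"ty": 0,"tz": 2.0,"yaw": 0},{"tx": 0,"ty": 0,"tz": 2.0,"yaw": 0},{"tx": 0,"ty": 0,"tz": 1.0,"yaw": 0}])

```text
time_s: 13.15
position: [0.6555, -0.1396, 0.1506]
tool_rot: [[-0.994, -0.09, -0.061], [-0.091, 0.996, 0.007], [0.06, 0.012, -0.998]]
ft_force: [-0.6, -0.3, -0.2]
grip_width: 0.085
```

```bash
python3 -c "
from h import *
go(.649,-.138,.08,97)"
```

```text
t 13.15 pos [ 0.6555 -0.1396  0.1506] th 95.2 tilt [-0.0609  0.0069] | shift [0.2  0.13 7.09] yaw -0.032 w 0.085 q6 -116.9
```

Emit:
carry_out(rows=[{"tx": 0.2,"ty": 0.1,"tz": 1.5,"yaw": -0.02},{"tx": 0,"ty": 0,"tz": 2.0,"yaw": 0},{"tx": 0,"ty": 0,"tz": 1.8,"yaw": 0},{"tx": 0,"ty": 0,"tz": 1.0,"yaw": 0},{"tx": 0,"ty": 0,"tz": 0.5,"yaw": 0},{"tx": 0,"ty": 0,"tz": 0,"yaw": 0}])

```text
time_s: 13.75
position: [0.6495, -0.1388, 0.0784]
tool_rot: [[-0.993, -0.102, -0.062], [-0.103, 0.995, 0.007], [0.061, 0.014, -0.998]]
ft_force: [0.1, 0.2, 0.1]
grip_width: 0.0853
```

```bash
python3 -c "
from h import *
go(.649,-.138,.08,97);print(env.observe()['ft_force'])"
```

```text
t 13.75 pos [ 0.6495 -0.1388  0.0784] th 95.9 tilt [-0.0624  0.0075] | shift [ 0.05  0.09 -0.16] yaw -0.02 w 0.0853 q6 -117.5
[0.12606361 0.20533023 0.14551451]
```

The tool is on position. Now I grip and lift.

Emit:
carry_out(rows=[{"tx": 0,"ty": 0.1,"tz": 0,"yaw": 0},{"tx": 0,"ty": 0,"tz": 0,"yaw": 0},{"tx": 0,"ty": 0,"tz": 0,"yaw": 0},{"tx": 0,"ty": 0,"tz": 0,"yaw": 0},{"tx": 0,"ty": 0,"tz": 0,"yaw": 0},{"tx": 0,"ty": 0,"tz": 0,"yaw": 0},{"tx": 0,"ty": 0,"tz": 0,"yaw": 0},{"tx": 0,"ty": 0,"tz": 0,"yaw": 0}], jaw=1, squeeze=50)

```text
time_s: 14.55
position: [0.6503, -0.1381, 0.0807]
tool_rot: [[-0.993, -0.102, -0.059], [-0.102, 0.995, 0.006], [0.058, 0.012, -0.998]]
ft_force: [0.0, 0.1, -1.5]
grip_width: 0.045
```

Emit:
carry_out(rows=[{"tx": 0,"ty": 0,"tz": -1.0,"yaw": 0},{"tx": 0,"ty": 0,"tz": -2.0,"yaw": 0},{"tx": 0,"ty": 0,"tz": -2.5,"yaw": 0},{"tx": 0,"ty": 0,"tz": -2.5,"yaw": 0},{"tx": 0,"ty": 0,"tz": -2.5,"yaw": 0},{"tx": 0,"ty": 0,"tz": -1.5,"yaw": 0},{"tx": 0,"ty": 0,"tz": -1,"yaw": 0}])

```text
time_s: 15.25
position: [0.6574, -0.1385, 0.2167]
tool_rot: [[-0.993, -0.101, -0.063], [-0.102, 0.995, 0.008], [0.062, 0.014, -0.998]]
ft_force: [-0.5, 0.7, -3.4]
grip_width: 0.045
```

```bash
python3 -c "
from h import *
go(.5093,.1085,.21,100.8);print(env.observe()['ft_force'])"
```

```text
t 15.25 pos [ 0.6574 -0.1385  0.2167] th 95.8 tilt [-0.063   0.0079] | shift [12.14 26.06  1.8 ] yaw -0.087 w 0.045 q6 -117.5
[-0.53187172  0.70972343 -3.38541719]
```

Emit:
carry_out(rows=[{"tx": 0.4,"ty": 0.8,"tz": 0,"yaw": 0},{"tx": 0.9,"ty": 2.0,"tz": 0,"yaw": 0},{"tx": 1.2,"ty": 2.6,"tz": 0,"yaw": 0},{"tx": 1.2,"ty": 2.6,"tz": 0,"yaw": 0},{"tx": 1.2,"ty": 2.6,"tz": 0,"yaw": 0},{"tx": 1.2,"ty": 2.6,"tz": 0,"yaw": 0},{"tx": 1.2,"ty": 2.6,"tz": 0,"yaw": 0},{"tx": 1.2,"ty": 2.6,"tz": 0,"yaw": 0},{"tx": 1.2,"ty": 2.6,"tz": 0,"yaw": 0},{"tx": 1.0,"ty": 2.2,"tz": 0,"yaw": 0},{"tx": 0.5,"ty": 1.0,"tz": 0,"yaw": 0},{"tx": 0,"ty": 0,"tz": 0,"yaw": 0}])

```text
time_s: 16.45
position: [0.5073, 0.1038, 0.2212]
tool_rot: [[-0.992, -0.102, -0.077], [-0.103, 0.995, 0.011], [0.076, 0.019, -0.997]]
ft_force: [-0.7, 0.8, -1.8]
grip_width: 0.0448
```

Run:
```python
from h import *
import cv2
go(.5093,.1085,.21,100.8);print(env.observe()['ft_force'])
s=env.get_image('scene')[:,:,::-1];d=env.get_image('side')[:,:,::-1]
cv2.imwrite('pics/v5.png',np.hstack([cv2.resize(s[80:230,230:380],(400,400)),cv2.resize(d[70:220,160:310],(400,400))]))
```

```text
t 16.45 pos [0.5073 0.1038 0.2212] th 95.8 tilt [-0.0771  0.0109] | shift [-0.33  0.42  1.1 ] yaw -0.087 w 0.0448 q6 -97.7
[-0.65409966  0.8296035  -1.7903156 ]
```

View pics/v5.png

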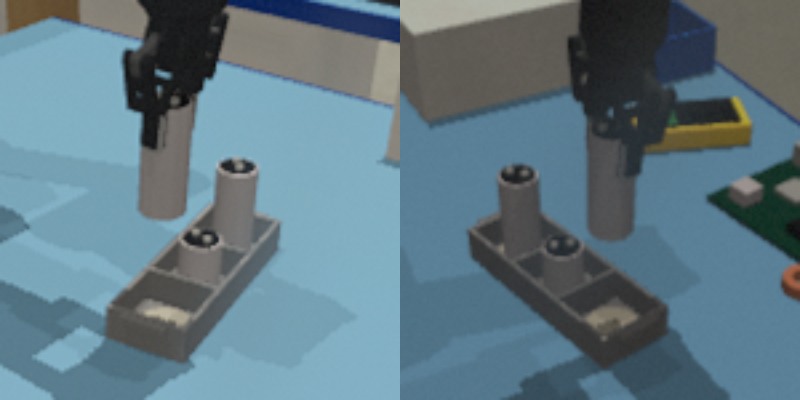

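The second can hangs plumb over the near cell, and the first can and the short can haven't moved. Now I go down, allowing for the tool's lean.

Emit:
carry_out(rows=[{"tx": -0.7,"ty": 0.1,"tz": 0.5,"yaw": 0},{"tx": -0.7,"ty": 0.1,"tz": 1.5,"yaw": 0},{"tx": 0,"ty": 0,"tz": 2.0,"yaw": 0},{"tx": 0,"ty": 0,"tz": 2.0,"yaw": 0},{"tx": 0,"ty": 0,"tz": 1.5,"yaw": 0},{"tx": 0,"ty": 0,"tz": 0.5,"yaw": 0},{"tx": 0,"ty": 0,"tz": 0,"yaw": 0}])

```text
time_s: 17.25
position: [0.5226, 0.101, 0.134]
tool_rot: [[-0.993, -0.092, -0.075], [-0.093, 0.996, 0.01], [0.074, 0.017, -0.997]]
ft_force: [-0.2, -0.2, -2.9]
grip_width: 0.0449
```

```bash
python3 -c "
from h import *
go(.5117,.108,.087,100.8);print(env.observe()['ft_force'])"
```

```text
t 17.25 pos [0.5226 0.101  0.134 ] th 95.3 tilt [-0.0752  0.0102] | shift [0.67 0.71 4.77] yaw -0.097 w 0.0449 q6 -97.5
[-0.23437673 -0.1670744  -2.85754095]
```

Emit:
carry_out(rows=[{"tx": 0.4,"ty": 0.4,"tz": 0,"yaw": 0},{"tx": 0.3,"ty": 0.3,"tz": 0,"yaw": 0},{"tx": 0,"ty": 0,"tz": 0.5,"yaw": 0},{"tx": 0,"ty": 0,"tz": 1.0,"yaw": 0},{"tx": 0,"ty": 0,"tz": 0.5,"yaw": 0}])

```text
time_s: 17.75
position: [0.5147, 0.1077, 0.1159]
tool_rot: [[-0.993, -0.091, -0.069], [-0.092, 0.996, 0.01], [0.068, 0.016, -0.998]]
ft_force: [0.3, 0.0, -3.6]
grip_width: 0.0455
```

```bash
python3 -c "
from h import *
go(.5117,.108,.087,100.8);print(env.observe()['ft_force'])"
```

```text
t 17.75 pos [0.5147 0.1077 0.1159] th 95.2 tilt [-0.0694  0.0101] | shift [0.1  0.01 2.9 ] yaw -0.097 w 0.0455 q6 -96.8
[ 0.33980451  0.02839124 -3.57361699]
```

Emit:
carry_out(rows=[{"tx": 0.1,"ty": 0,"tz": 0.8,"yaw": 0},{"tx": 0,"ty": 0,"tz": 0.8,"yaw": 0},{"tx": 0,"ty": 0,"tz": 0.6,"yaw": 0},{"tx": 0,"ty": 0,"tz": 0.3,"yaw": 0},{"tx": 0,"ty": 0,"tz": 0.1,"yaw": 0}])

```text
time_s: 18.25
position: [0.5113, 0.1078, 0.0867]
tool_rot: [[-0.993, -0.091, -0.071], [-0.092, 0.996, 0.01], [0.07, 0.017, -0.997]]
ft_force: [-2.7, 0.0, 11.7]
grip_width: 0.0452
```

Emit:
carry_out(rows=[{"tx": 0,"ty": 0,"tz": 0.1,"yaw": 0},{"tx": 0,"ty": 0,"tz": 0.1,"yaw": 0}])

```text
time_s: 18.45
position: [0.5115, 0.1079, 0.0867]
tool_rot: [[-0.993, -0.091, -0.07], [-0.092, 0.996, 0.01], [0.068, 0.016, -0.998]]
ft_force: [-3.3, 0.6, 7.2]
grip_width: 0.0447
```

It's on the floor (+7 N) at the expected height. I open part way and then lift off.

Emit:
carry_out(rows=[{"tx": 0,"ty": 0,"tz": 0,"yaw": 0},{"tx": 0,"ty": 0,"tz": 0,"yaw": 0},{"tx": 0,"ty": 0,"tz": 0,"yaw": 0},{"tx": 0,"ty": 0,"tz": 0,"yaw": 0},{"tx": 0,"ty": 0,"tz": 0,"yaw": 0}], jaw=-0.5)

```text
time_s: 18.95
position: [0.5128, 0.1078, 0.0881]
tool_rot: [[-0.994, -0.091, -0.066], [-0.092, 0.996, 0.01], [0.064, 0.016, -0.998]]
ft_force: [0.8, 0.6, -0.3]
grip_width: 0.0641
```

```bash
python3 -c "
from h import *
go(.5115,.108,.087,100.8);print(env.observe()['ft_force'])"
```

```text
t 18.95 pos [0.5128 0.1078 0.0881] th 95.2 tilt [-0.0656  0.0099] | shift [0.12 0.03 0.12] yaw -0.097 w 0.0641 q6 -96.8
[ 0.83288245  0.56498432 -0.3147712 ]
```

Emit:
carry_out(rows=[{"tx": 0,"ty": 0,"tz": -0.6,"yaw": 0},{"tx": 0,"ty": 0,"tz": -1.5,"yaw": 0},{"tx": 0,"ty": 0,"tz": -2.0,"yaw": 0},{"tx": 0,"ty": 0,"tz": -3.0,"yaw": 0},{"tx": 0,"ty": 0,"tz": -4.0,"yaw": 0},{"tx": 0,"ty": 0,"tz": -3.0,"yaw": 0},{"tx": 0,"ty": 0,"tz": -1.0,"yaw": 0},{"tx": 0,"ty": 0,"tz": 0,"yaw": 0}])

```text
time_s: 19.75
position: [0.5227, 0.1062, 0.2471]
tool_rot: [[-0.994, -0.091, -0.066], [-0.092, 0.996, 0.01], [0.065, 0.016, -0.998]]
ft_force: [-0.3, 0.5, -0.9]
grip_width: 0.0639
```

Run:
```python
from h import *
import cv2
go(.5115,.108,.087,100.8);print(env.observe()['ft_force'])
s=env.get_image('scene')[:,:,::-1];d=env.get_image('side')[:,:,::-1]
cv2.imwrite('pics/v6.png',np.hstack([cv2.resize(s[110:310,100:380],(400,286)),cv2.resize(d[70:220,160:310],(400,286))]))
cv2.imwrite('pics/v7.png',np.hstack([cv2.resize(s[110:230,240:360],(400,400)),cv2.resize(d[90:210,170:290],(400,400))]))
```

```text
t 19.75 pos [0.5227 0.1062 0.2471] th 95.2 tilt [-0.0659  0.0099] | shift [ 0.06  0.02 16.05] yaw -0.097 w 0.0639 q6 -96.8
[-0.30650822  0.45483714 -0.9339537 ]
```

View pics/v7.png

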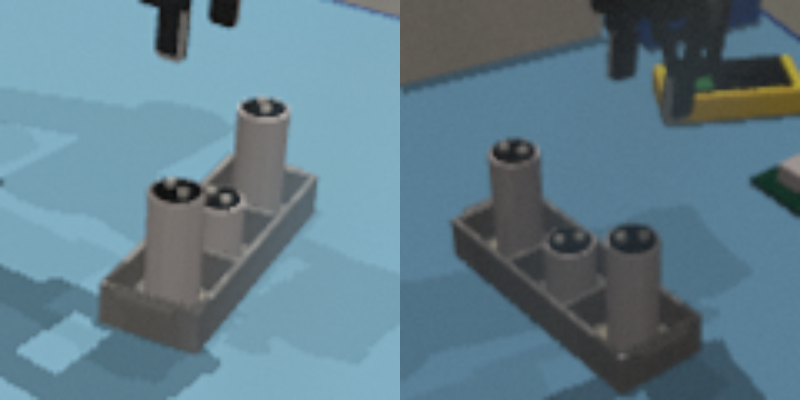

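Both tall cans stand upright in the end cells, with tops at scene (173,190) and (263,108) in the picture. The short can is still in the middle cell and the gripper is clear above, so I hand the job in.

```bash
python3 -c "
from rig import env
print(env.close_job())"
```

```text
the job is handed in; nothing more can be done
None
```

Both plain tall cans are packed, one in each end cell of the crate, and the job was handed in at about 20 s of the 61 s allowed. Each was set down with light floor contact (about 6–12 N) before release.

**Last checks:** the final scene and side pictures show both cans upright in their cells, the short can still in the middle cell, and the gripper clear above. I didn't look again at the purple and other cans on the bench at the end. I chose the grasps to clear them, and the force readings at the end of each move showed no sign of a knock.

**What went wrong or disagreed:**
- **Refused call:** the first move was rejected for missing row values, and nothing moved.
- **Camera mismatch:** the scene and side cameras disagreed by up to 5 mm on the can positions; wrist pictures settled it.
- **Tool lean:** the tool picked up 2–4° of lean during the job. The first can was set down about 2° out of plumb and settled upright on release.
- **Changed grip:** for the second can I closed the jaws roughly along the crate's y axis instead of its x, so the lean wouldn't tip it. I then opened them only part way, to about 64 mm.

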